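Wind the soak timer for the glass in the tray

TASK

Start the wind-up soak timer for the glass piece that lies in the blue tray. Wind its brass key clockwise, in several part turns, until the light-blue pointer stands in the gauge band of that piece's own colour (white or orange) and never past that band; only then push the red start lever fully over, away from the side it leans to. Leave both glass pieces where they lie.

Things in the scene. Friction and masses are not known exactly. Their poses are not given: they have to be found in the camera images.
- timer: Grey bench timer, fixed to the table, 130 mm (x) by 250 mm (y -115..135). Origin: on the table, mid-width; z up. Millimetres and directions in the entries below are in its frame. Where y < 6 it is an open deck, top at z = 30, that carries the brass key (axis at x 0, y -20) and the red start lever (at x 0, y -95). Where y > 6 a hood with the gauge covers it.
- hood_edge (a point): Middle of the upper edge of the fixed grey hood, at (0, 6, 84) mm. The hood spans x -65..65, y 6..135, z 72..84 mm and hangs over part of the key's circle (solid below it from y = 30), so a wing can be followed by a finger only on the side y < 6: wind in part turns.
- gauge_center (a point): Centre of the round dark gauge on top of the hood, radius 62 mm, at (0, 70.5, 86) mm.
- key_axis (a point): Point on the key's vertical axis at mid height of its wings, (0, -20, 50) mm. Hub 22 mm diameter, z 30..64 mm; two wings, one each side, upright round discs 8 mm thick and 32 mm in diameter, reach 40 mm from the axis, z 34..66 mm.
- wing_tip (a point): Outer end of one of the key's two wings, 40 mm from the axis, z 50 mm; turns with the key.
- key (a joint): Angle of the key, rad, 0 to 8.4 (stop), growing clockwise seen from above (winding). Starts at 0 to 0.9; stays where left; turning takes 0.10 to 0.17 N m, rising as it is wound. At q the wings point along -q (point wing_tip) and pi - q, measured counter-clockwise from the timer's +x. White band: 4.55 to 5.45; orange band: 6.75 to 7.65.
- pointer (a joint): Angle, rad, of the light-blue gauge pointer, 52 mm long, geared to the key: key angle / 3, clockwise. At p it points along 2.967 - p, counter-clockwise from the timer's +x. The painted white band spans 1.52 to 1.82, the orange band 2.25 to 2.55.
- start_lever (a joint): Red paddle lever on the timer's deck, 24 mm wide (y), 10 mm thick, 42 mm long from its pivot, hinged about the timer's y axis; it swings from 0 (off: leans 0.45 rad to the timer's -x side) to 0.9 (on: leans 0.45 rad to the +x side) and stays where it is left; about 0.05 N m moves it.
- lever_pivot (a point): Pivot of the start lever, at (0, -95, 34) mm in the timer's frame.
- tray: Blue open soak tray, fixed, 240 (x) by 260 (y) mm, 60 mm high, walls and floor 5 mm. Origin: centre of its underside. It may stand to the left or right.
- mat: Grey drying mat, fixed, 240 by 260 mm, 5 mm thick, on the other side. Origin: centre of its underside.
- glass_white: White solid glass ornament: dome of 84 mm diameter, 63 mm high, with a 52 mm ball fused to its side. Origin: centre of the dome's underside. It lies either in the tray or on the mat.
- glass_orange: Orange glass ornament of the same shape and size; it lies in the other of the two places.
There are look-alikes about, which are no part of the job. There is more than one size of the glass_white; the one meant has the size given above.

How it is judged:
On the way, in this order (a step that is already met when the one before it is completed fails the run):
1. the pointer stands in the band of the colour of the piece in the tray, with the start lever still off (((horizontal distance between glass_white and tray below 0.12 m and value of joint key between 4.5 and 5.5 rad) or (horizontal distance between glass_orange and tray below 0.12 m and value of joint key between 6.7 and 7.7 rad)) and value of joint start_lever below 0.25 rad), for 0.3 s.
2. the start lever is pushed fully over (((horizontal distance between glass_white and tray below 0.12 m and value of joint key between 4.5 and 5.5 rad) or (horizontal distance between glass_orange and tray below 0.12 m and value of joint key between 6.7 and 7.7 rad)) and value of joint start_lever above 0.72 rad), for 0.2 s.
At the end, for the whole second after the job is handed in: The key stands at 4.5 to 5.5 rad if the white piece is in the blue tray, or at 6.7 to 7.7 rad if the orange one is, and is at rest; the start lever is above 0.72 rad; both glass pieces are within 30 mm of where they started (all of step 2 and velocity of joint key between -0.05 and 0.05 rad/s and distance of each of glass_white, glass_orange from where it was at the start of the episode below 0.03 m); the robot touches nothing.
It fails at once if the timer is wound past the band of the piece in the tray (beyond 5.6 rad for white, 7.8 rad for orange) ((horizontal distance between glass_white and tray below 0.12 m and value of joint key above 5.6 rad) or (horizontal distance between glass_orange and tray below 0.12 m and value of joint key above 7.8 rad)).
It fails at once if a glass piece is shoved more than 30 mm (distance of any of glass_white, glass_orange from where it was at the start of the episode above 0.03 m).
It also fails if it takes over 61 s, if anything falls off the work surface, if the arm or the gripper's body presses on something with over 40 N, if the wrist force passes 120 N, or if a joint passes its speed limit or range.

ROBOT

A 6-joint arm with a two-finger parallel gripper is mounted at the origin on the work surface. World frame = base frame: x ahead of the robot, y to its left, z up, the work surface at z = 0. Lengths are in m, angles in rad, forces in N, time in s.
With the tool pointing down it reaches from about 0.325 to 0.85 m from the base axis. Payload 4.4 kg.
Tool frame: the origin (TCP) lies at the very end of the fingers, on their centre line; the grasp point (between the pads) lies 19 mm behind it; z points along the fingers, y is the line along which they close (so a half turn about z gives the same grasp; the last joint's range is limited). The gripper opens to 94 mm and grips with 3 to 60 N. Pads are 16 mm wide; open, the fingers measure 119 mm over their backs; the gripper's body (75 mm by 177 mm) begins 78 mm behind the grasp point.
Start: joints at [1.05, 0.207, 1.542, -0, 1.393, -0.15], TCP at [0.208, 0.536, 0.205] pointing down, gripper open.
Joint ranges: [-2.73, 2.73], [-0.86, 2.22], [0.23, 2.46], [-1.11, 4.25], [0.08, 2.63], [-2.82, 2.82]. Speed limits (rad/s): [2.79, 2.79, 3.14, 3.14, 3.14, 3.14].

INTERFACE

Orientations are given as [roll, pitch, yaw] about the fixed x, y, z axes, in that order (R = Rz(yaw) Ry(pitch) Rx(roll)).
In Python, from workcell import manip, read_camera, camera_model, job_done gives the robot as it stands.
- The arm moves only by the tool jog_arm, never from a script. Its argument "deltas" is a list of rows, each a list of 3 entries, a list of its own where there are three numbers: the opening, from -1 (shut) to 1 (fully open), then the shift along the world's x, y, z in units of 1 m (1.0 is 1 m), then the turn, a rotation vector about the world's x, y, z in units of 45 degrees (1.0 is 45 degrees). In form: [[grip, [dx, dy, dz], [rx, ry, rz]], ...]. A call has 1 to 12 rows; each row shifts and turns the commanded pose from where the row before left it; what a row does not reach is not made up. A row lasts 1/12 s, in which the tool goes at most 41.7 mm and 7.16 degrees, less where a joint would pass 70% of its speed; a pose out of reach is approached as far as the arm can. A call with a number of a shift or a turn outside -1 to 1 is refused whole. A call with a gripper value outside its range is refused whole. The fingers move at their own pace and stop on an object; "squeeze" is the grip in N (left out, the last holds). Time passes only in rows, so rows that do not move let the fingers close. It gives the time, the measured TCP pose, the force, the opening and the grip force at its end, in the units of the state.
- manip.state(): the state, without advancing time (a new reading comes with each control period).
- read_camera(name): name is "side" or "top" or "wrist"; returns the picture (400x640x3 uint8, red, green, blue); there is no depth.
- camera_model(name): a dict with "fx", "fy", "cx", "cy" (pixels), "extrinsics" (4x4, takes a point from world to camera coordinates). Camera axes: x right, y up, looking along -z (the intrinsics and any distortion apply to the point x, -y, -z); pixel columns grow to the right and rows downward; lengths in m; the calibration is good to about 2 mm. A picture is of the moment at which its call begins: read the wrist's pose just before it. camera_model takes no time and is no camera call; for the wrist camera it gives the pose at the moment of the call.
- job_done(): hands the job in; it is judged then, once.
The state is a dict: "clock": time; "q": joint angles; "dq": joint speeds; "effort": joint torques, N m; "ee_pos": TCP position; "eef_rot": TCP orientation; "force": force on the tool from outside, world axes, zero at the start; "ft_torque": the same for the moment, N m; "opening": finger opening in m; "grasp_force": force on a finger pad.
Only numpy, scipy, OpenCV 4.12 (cv2) and the standard library are available. Lean on these libraries where they do the work, as an engineer would, in place of code of your own. Each camera call takes 0.05 s, during which the arm holds its last target. There are 200 camera calls.

## Working session

There is one attempt and no reset: what is moved stays moved. The work goes in short steps, Python scripts to look and compute and a tool call to move; the robot and the scene stay as the last step left them, time stands still between calls to the robot, and variables do not carry over. Pictures are saved under pics/ and viewed, at most 10 in all, crops included, and the job is handed in when it is done.

Besides the shell and the picture viewer there is one more tool, called by a JSON object that holds its "api" and its "payload". jog_arm: Moves the arm, as the interface text tells. Its arguments: {"type":"object","properties":{"deltas":{"type":"array"},"squeeze":{"type":"number"}},"required":["deltas"]}

```bash
mkdir -p pics
python3 - <<'E'
from workcell import manip, read_camera, camera_model
import cv2,numpy as np
for n in ("top","side"):
    cv2.imwrite(f"pics/{n}0.png",read_camera(n)[:,:,::-1])
    m=camera_model(n);print(n,{k:(np.round(v,4).tolist() if k=="extrinsics" else v) for k,v in m.items()})
print(manip.state())
E
```

```text
top {'fx': 509.38463995042895, 'fy': 509.38463995042895, 'cx': 318.3261543269807, 'cy': 206.13610439295468, 'extrinsics': [[-0.0037, -1.0, 0.0003, 0.0024], [0.9989, -0.0037, 0.0472, -0.4591], [-0.0472, 0.0005, 0.9989, -1.7131], [0.0, 0.0, 0.0, 1.0]]}
side {'fx': 415.22372281577924, 'fy': 415.22372281577924, 'cx': 316.5742814048693, 'cy': 190.52696128782443, 'extrinsics': [[0.8379, -0.5453, 0.0259, -0.4121], [0.2624, 0.4439, 0.8568, -0.1965], [-0.4787, -0.7111, 0.515, -1.2578], [0.0, 0.0, 0.0, 1.0]]}
{'clock': 0.1, 'q': array([ 1.04950290e+00,  2.07332801e-01,  1.54280471e+00, -2.88852290e-05,
        1.39352129e+00, -1.50470864e-01]), 'dq': array([ 0.0001204 , -0.00207344, -0.00193891,  0.00084515, -0.00207709,
       -0.00119609]), 'effort': array([-9.65394647e-04, -3.71865427e+01, -2.82291394e+01,  6.99960790e-02,
        3.12053226e-02, -3.91245214e-05]), 'ee_pos': array([0.20800218, 0.53526821, 0.2044111 ]), 'eef_rot': array([-3.13954559e+00, -2.81622100e-04,  2.77077493e+00]), 'force': array([ 0.32427386, -0.63533615, -0.37534419]), 'ft_torque': array([-0.01352934, -0.00628815,  0.0292956 ]), 'grasp_force': 0.0, 'opening': 0.09382734815410652}
```

View pics/top0.png

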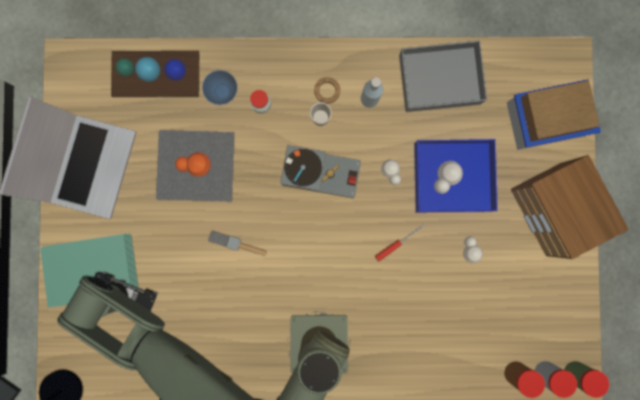

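View pics/side0.png

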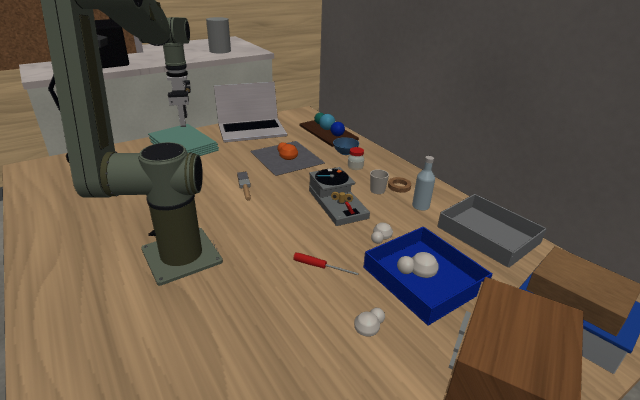

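The top view shows the white piece inside the blue tray (450,175) and the orange one on the mat (195,164), so the target is the white band. There are white look-alikes on the bare table at (392,170) and (472,250), and a grey tray at (442,76). The timer has its gauge at (302,167), key at (331,173) and lever at (352,178).

Run:
```python
import cv2,numpy as np
a=cv2.imread("pics/top0.png")[140:204,270:370];b=cv2.imread("pics/side0.png")[160:228,300:380]
a=cv2.resize(a,(800,512),interpolation=cv2.INTER_CUBIC)
cv2.imwrite("pics/crop1.png",a)
cv2.imwrite("pics/crop2.png",cv2.resize(b,(640,544),interpolation=cv2.INTER_CUBIC))
```

```text
(no output)
```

View pics/crop1.png

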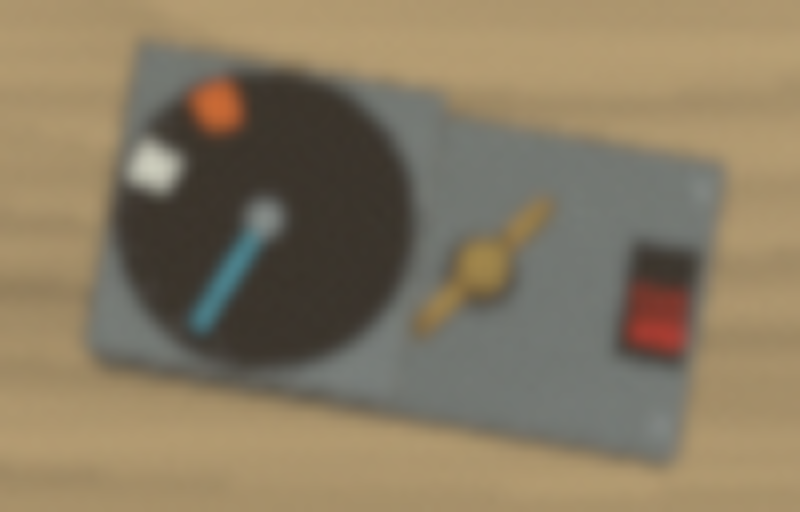

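View pics/crop2.png

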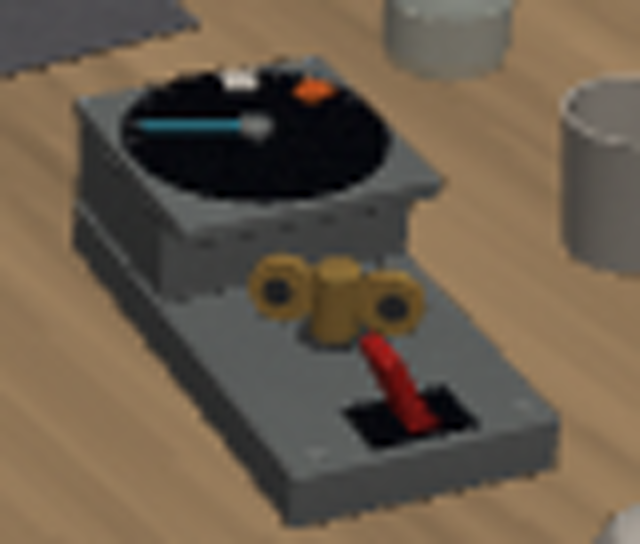

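```bash
cat > h.py <<'E'
import numpy as np
from workcell import camera_model
from scipy.optimize import least_squares
def proj(n,P,m=None):
    m=m or camera_model(n); P=np.atleast_2d(P); E=np.array(m["extrinsics"])
    c=P@E[:3,:3].T+E[:3,3]
    return np.c_[m["cx"]+m["fx"]*c[:,0]/-c[:,2], m["cy"]-m["fy"]*c[:,1]/-c[:,2]]
def world(p,L):
    L=np.atleast_2d(L).astype(float)/1000; c,s=np.cos(p[2]),np.sin(p[2])
    return np.c_[p[0]+c*L[:,0]-s*L[:,1], p[1]+s*L[:,0]+c*L[:,1], L[:,2]+(p[3] if len(p)>3 else 0)]
E
python3 - <<'E'
from h import *
A=np.array
L1=A([[0,70.5,90],[0,-20,64],[65,-115,30],[-65,-115,30],[65,135,84],[-65,135,84]])
p1=A([[265,217],[484,266],[722,162],[670,462],[140,42],[92,350]])/8+[270,140]-.4375
L2=A([[0,70.5,90],[0,-20,64],[65,-115,30],[-65,-115,30],[-65,135,84]])
p2=A([[257,122],[338,266],[558,418],[288,482],[78,103]])/8+[300,160]-.4375
f=lambda p:np.r_[(proj("top",world(p,L1))-p1).ravel(),(proj("side",world(p,L2))-p2).ravel()]
r=least_squares(f,[.5,0,-.15,0]);print(r.x.round(4),r.fun.reshape(-1,2).round(1).tolist())
p=r.x
# key from wing ends in top (z 66 approx ridge ~60), pointer
def inv(uv,z):
    return least_squares(lambda q:(proj("top",[[q[0],q[1],z]])-uv).ravel(),p[:2]).x
for nm,a,b,z in (("wing",(416,335),(550,200),.055),("ptr",(265,217),(198,328),.09)):
    d=inv(A(b)/8+[270,140],z)-inv(A(a)/8+[270,140],z); print(nm,np.arctan2(d[1],d[0])-p[2],np.hypot(*d))
for nm,l in (("key",(0,-20,50)),("piv",(0,-95,34)),("levtip",(-18,-95,72)),("gauge",(0,70.5,86))): print(nm,world(p,l).round(4))
E
```

```text
[ 0.5718 -0.019  -0.1781 -0.0009] [[0.2, -0.2], [0.1, -0.6], [1.3, -0.5], [1.2, 0.0], [-0.1, -1.0], [-1.2, -0.4], [-0.9, 0.6], [-0.7, 0.7], [0.1, 0.1], [-0.2, -0.2], [-1.5, -0.5]]
wing -0.6057319913530415 0.07885535430270502
ptr 2.7760968892965203 0.052600459708759345
key [[ 0.5682 -0.0386  0.0491]]
piv [[ 0.5549 -0.1125  0.0331]]
levtip [[ 0.5372 -0.1093  0.0711]]
gauge [[0.5842 0.0504 0.0851]]
```

White target, q0 ≈ 0.6 rad (the pointer and the wings agree). The timer fit has about 1 px residual and 1 mm height error. I'll move to hover over the start side of the wing with the fingers closed.

{"api": "jog_arm", "payload": {"deltas": [[-1,[0.019,-0.028,0],[0,0,-0.088]],[-1,[0.019,-0.028,0],[0,0,-0.088]],[-1,[0.019,-0.028,0],[0,0,-0.088]],[-1,[0.019,-0.028,0],[0,0,-0.088]],[-1,[0.019,-0.028,0],[0,0,-0.088]],[-1,[0.019,-0.028,0],[0,0,-0.088]],[-1,[0.019,-0.028,0],[0,0,-0.088]],[-1,[0.019,-0.028,0],[0,0,-0.088]],[-1,[0.019,-0.028,0],[0,0,-0.088]],[-1,[0.019,-0.028,0],[0,0,-0.088]]]}}

```text
clock: 0.93
ee_pos: [0.3986, 0.2543, 0.2051]
eef_rot: [-3.141, -0.0, 2.076]
force: [0.7, 0.4, -0.4]
opening: 0.0308
grasp_force: 0.0
```

{"api": "jog_arm", "payload": {"deltas": [[-1,[0.019,-0.028,0],[0,0,-0.088]],[-1,[0.019,-0.028,0],[0,0,-0.088]],[-1,[0.019,-0.028,0],[0,0,-0.088]],[-1,[0.019,-0.028,0],[0,0,-0.088]],[-1,[0.019,-0.028,0],[0,0,-0.088]],[-1,[0.019,-0.028,0],[0,0,-0.088]],[-1,[0.019,-0.028,0],[0,0,-0.088]],[-1,[0.019,-0.028,0],[0,0,-0.088]],[-1,[0.019,-0.028,0],[0,0,-0.088]],[-1,[0.019,-0.028,0],[0,0,-0.088]],[-1,[0,0,0],[0,0,0]],[-1,[0,0,0],[0,0,0]]]}}

```text
clock: 1.93
ee_pos: [0.5884, -0.0255, 0.2045]
eef_rot: [-3.14, -0.0, 1.386]
force: [0.1, -0.8, 0.0]
opening: 0.0002
grasp_force: 0.0
```

Run:
```python
from h import *
from workcell import manip, read_camera
import cv2
m=camera_model("wrist"); s=manip.state(); im=read_camera("wrist")
np.savez("w1.npz",**{k:np.array(v) for k,v in m.items()})
cv2.imwrite("pics/w1.png",im[:,:,::-1])
print(s["clock"],s["ee_pos"],s["eef_rot"],s["opening"])
```

```text
1.9333 [ 0.58842787 -0.02547146  0.20446842] [-3.13980164e+00 -2.93675689e-04  1.38617764e+00] 0.00024926210817601273
```

View pics/w1.png

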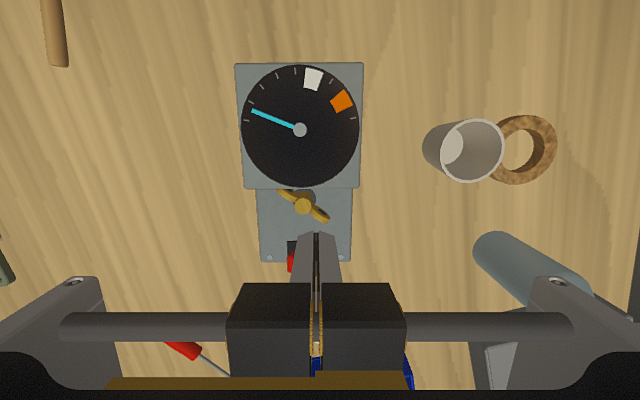

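The wrist view is sharp: gauge hub (300,129), key hub (303,206), hood corners (235,63), (363,62), (360,188), (244,187). The wings run (279,190)–(328,221). I'll refit using this view and compute waypoints.

```bash
cat > plan.py <<'E'
from h import *
A=np.array
d=np.load("w1.npz"); m={k:(float(d[k]) if d[k].ndim==0 else d[k]) for k in ("fx","fy","cx","cy","extrinsics")}
L=A([[0,70.5,90],[0,-20,64],[65,135,84],[-65,135,84],[65,6,84],[-65,6,84],[65,-115,30],[-65,-115,30]])
px=A([[300,129],[303,206],[363,62],[235,63],[360,188],[244,187],[351,261],[261,261]])
E
python3 - <<'E'
from plan import *
f=lambda p:(proj("w",world(p,L),m)-px).ravel()
r=least_squares(f,[.57,-.019,-.178,0]);p=r.x;print(p.round(4),r.fun.reshape(-1,2).round(1).tolist())
r3=least_squares(lambda q:f(np.r_[q,0]),p[:3]);p3=r3.x;print(p3.round(4),r3.fun.reshape(-1,2).round(1).tolist())
p=np.r_[p3,0]
inv=lambda uv,z:least_squares(lambda q:(proj("w",[[q[0],q[1],z]],m)-uv).ravel(),p[:2]).x
a=inv((279,190),.06);b=inv((328,221),.06);dd=b-a;print("key q",-(np.arctan2(dd[1],dd[0])-p[2]),np.hypot(*dd), (a+b)/2)
a=inv((300,129),.09);b=inv((253,111),.09);dd=b-a;print("ptr q",3*(2.967-(np.arctan2(dd[1],dd[0])-p[2])))
ax=world(p,(0,-20,50))[0];print("axis",ax)
def fin(th,gap=0,r=28):
    n=A([-np.sin(th),np.cos(th)]); dd=4+12.5*abs(n[0])+8*abs(n[1])+gap
    q=r*A([np.cos(th),np.sin(th)])+dd*n; return world(p,(q[0],q[1]-20,42))[0]
prev=A([.5884,-.0255])
for nm,th,g in [("pre",-.6,6)]+[("push",-x,0) for x in np.arange(.7,3.75,.25)]+[("last",-3.7,0),("back",-3.7,6),("pre2",-.56,6)]+[("push2",-x,0) for x in np.arange(.6,1.9,.25)]+[("end",-1.86,0)]:
    w=fin(th,g);print(nm,round(th,2),w[:2].round(4),((w[:2]-prev)*1000).round(1));prev=w[:2]
print("lever",world(p,(-45,-95,58)),world(p,(-5.5,-95,58)))
E
```

```text
[ 0.5732 -0.0188 -0.178  -0.0059] [[0.3, 0.3], [0.1, -1.2], [1.0, -0.0], [-0.7, 0.1], [-0.7, -0.4], [0.6, 1.3], [-0.4, -0.3], [-0.4, 0.2]]
[ 0.5735 -0.0184 -0.1782] [[0.2, -0.0], [0.2, -0.1], [2.4, -1.8], [-2.1, -1.6], [0.3, 0.4], [-0.5, 2.2], [0.3, 1.4], [-1.0, 1.9]]
key q 0.5949052774253067 0.07144390137396885 [ 0.57049289 -0.03927912]
ptr q 0.5673388442548868
axis [ 0.57000271 -0.03806504  0.05      ]
pre -0.6 [ 0.6066 -0.0409] [ 18.2 -15.4]
push -0.7 [ 0.6019 -0.048 ] [-4.7 -7.1]
push -0.95 [ 0.599  -0.0553] [-2.9 -7.3]
push -1.2 [ 0.5936 -0.062 ] [-5.4 -6.7]
push -1.45 [ 0.5857 -0.067 ] [-7.8 -5. ]
push -1.7 [ 0.5781 -0.07  ] [-7.6 -3. ]
push -1.95 [ 0.571  -0.0717] [-7.2 -1.6]
push -2.2 [ 0.5628 -0.071 ] [-8.2  0.6]
push -2.45 [ 0.5545 -0.0676] [-8.3  3.4]
push -2.7 [ 0.5473 -0.0614] [-7.2  6.3]
push -2.95 [ 0.5422 -0.0527] [-5.1  8.7]
push -3.2 [ 0.5398 -0.0439] [-2.4  8.8]
push -3.45 [ 0.538  -0.0386] [-1.8  5.3]
push -3.7 [ 0.5376 -0.0321] [-0.5  6.4]
last -3.7 [ 0.5376 -0.0321] [0. 0.]
back -3.7 [ 0.5335 -0.0366] [-4.  -4.4]
pre2 -0.56 [ 0.6065 -0.0396] [72.9 -3. ]
push2 -0.6 [ 0.6023 -0.0451] [-4.1 -5.6]
push2 -0.85 [ 0.6004 -0.0524] [-1.9 -7.3]
push2 -1.1 [ 0.596  -0.0595] [-4.4 -7.1]
push2 -1.35 [ 0.5891 -0.0653] [-6.9 -5.8]
push2 -1.6 [ 0.5806 -0.0689] [-8.5 -3.6]
push2 -1.85 [ 0.574  -0.0712] [-6.6 -2.3]
end -1.86 [ 0.5737 -0.0713] [-0.3 -0.1]
lever [[ 0.5124197  -0.10389966  0.058     ]] [[ 0.55129406 -0.11090209  0.058     ]]
```

{"api": "jog_arm", "payload": {"deltas": [[-1,[0.018,-0.015,0],[0,0,0]],[-1,[0,0,-0.03],[0,0,0]],[-1,[0,0,-0.03],[0,0,0]],[-1,[0,0,-0.03],[0,0,0]],[-1,[0,0,-0.03],[0,0,0]],[-1,[0,0,-0.02],[0,0,0]],[-1,[0,0,-0.01],[0,0,0]],[-1,[0,0,-0.01],[0,0,0]],[-1,[0,0,0],[0,0,0]],[-1,[0,0,0],[0,0,0]]]}}

```text
clock: 2.82
ee_pos: [0.6068, -0.0386, 0.0462]
eef_rot: [3.141, -0.0, 1.389]
force: [0.1, -0.9, -0.4]
opening: 0.0006
grasp_force: 0.0
```

{"api": "jog_arm", "payload": {"deltas": [[-1,[-0.0045,-0.007,0],[0,0,0]],[-1,[-0.003,-0.0075,0],[0,0,0]],[-1,[-0.0055,-0.0065,0],[0,0,0]],[-1,[-0.004,-0.0025,0],[0,0,0]],[-1,[-0.004,-0.0025,0],[0,0,0]],[-1,[0,0,0],[0,0,0]],[-1,[0,0,0],[0,0,0]]]}}

```text
clock: 3.4
ee_pos: [0.5871, -0.0659, 0.0474]
eef_rot: [3.137, -0.0, 1.388]
force: [2.5, 1.8, 1.0]
opening: 0.0007
grasp_force: 1.2
```

Run:
```python
from workcell import read_camera
import cv2
a=read_camera("wrist")[:,:,::-1][90:290,200:420]
b=read_camera("side")[:,:,::-1][160:228,300:380]
cv2.imwrite("pics/c3.png",cv2.hconcat([cv2.resize(a,(440,400)),cv2.resize(b,(360,400))]))
```

```text
(no output)
```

View pics/c3.png

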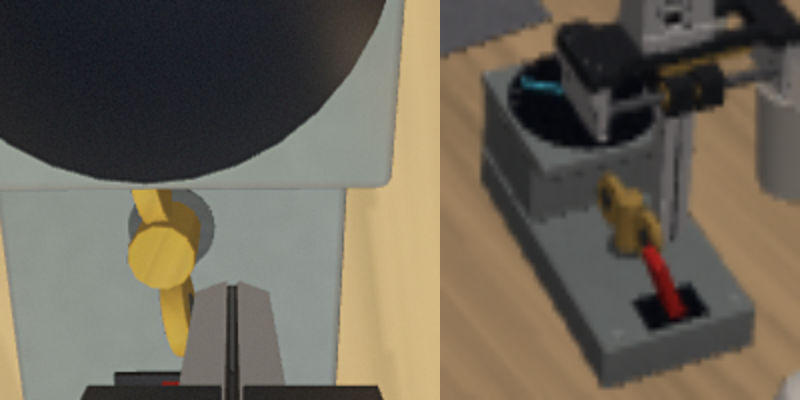

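The wing follows the finger and is now at about θ −1.4. I'll continue the stroke to q ≈ 3.7.

{"api": "jog_arm", "payload": {"deltas": [[-1,[-0.004,-0.002,0],[0,0,0]],[-1,[-0.0037,-0.0015,0],[0,0,0]],[-1,[-0.0036,-0.0008,0],[0,0,0]],[-1,[-0.0036,-0.0008,0],[0,0,0]],[-1,[-0.0041,0.0003,0],[0,0,0]],[-1,[-0.0041,0.0003,0],[0,0,0]],[-1,[-0.0041,0.0017,0],[0,0,0]],[-1,[-0.0041,0.0017,0],[0,0,0]],[-1,[0,0,0],[0,0,0]]]}}

```text
clock: 4.25
ee_pos: [0.5546, -0.0674, 0.046]
eef_rot: [3.139, 0.002, 1.389]
force: [5.2, -2.5, 2.7]
opening: 0.0006
grasp_force: 1.8
```

{"api": "jog_arm", "payload": {"deltas": [[-1,[-0.0036,0.0032,0],[0,0,0]],[-1,[-0.0036,0.0032,0],[0,0,0]],[-1,[-0.0025,0.0043,0],[0,0,0]],[-1,[-0.0025,0.0043,0],[0,0,0]],[-1,[-0.0012,0.0044,0],[0,0,0]],[-1,[-0.0012,0.0044,0],[0,0,0]],[-1,[-0.0009,0.0027,0],[0,0,0]],[-1,[-0.0009,0.0026,0],[0,0,0]],[-1,[-0.0003,0.0032,0],[0,0,0]],[-1,[-0.0002,0.0032,0],[0,0,0]],[-1,[0,0,0],[0,0,0]]]}}

```text
clock: 5.17
ee_pos: [0.5354, -0.0321, 0.0449]
eef_rot: [-3.138, 0.003, 1.389]
force: [-0.2, -6.8, 0.8]
opening: 0.0005
grasp_force: 2.2
```

{"api": "jog_arm", "payload": {"deltas": [[-1,[-0.004,-0.0045,0],[0,0,0]],[-1,[-0.002,-0.002,0],[0,0,0]],[-1,[0,0,0.03],[0,0,0]],[-1,[0,0,0.03],[0,0,0]],[-1,[0,0,0.03],[0,0,0]],[-1,[0,0,0.03],[0,0,0]],[-1,[0,0,0.03],[0,0,0]],[-1,[0,0,0],[0,0,0]],[-1,[0,0,0],[0,0,0]]]}}

```text
clock: 5.92
ee_pos: [0.5315, -0.0371, 0.197]
eef_rot: [3.139, -0.0, 1.389]
force: [0.1, 0.1, -0.3]
opening: 0.0007
grasp_force: 0.0
```

Run:
```python
from h import *
from workcell import manip, read_camera
import cv2
m=camera_model("wrist"); im=read_camera("wrist")
np.savez("w2.npz",**{k:np.array(v) for k,v in m.items()})
cv2.imwrite("pics/w2.png",im[:,:,::-1])
```

```text
(no output)
```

View pics/w2.png

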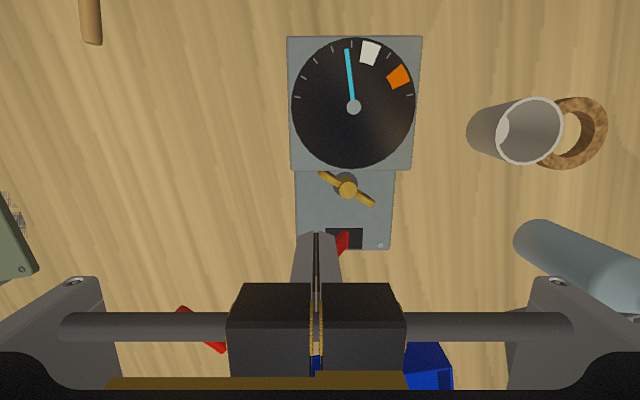

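The pointer runs (354,107)→(347,48), just short of the white band. The wings run (319,173)–(375,204), close to q 3.7, and the lever is untouched.

Run:
```python
from h import *
d=np.load("w2.npz"); m={k:(float(d[k]) if d[k].ndim==0 else d[k]) for k in ("fx","fy","cx","cy","extrinsics")}
p=[.5735,-.0184,-.178]
inv=lambda uv,z:least_squares(lambda q:(proj("w",[[q[0],q[1],z]],m)-uv).ravel(),p[:2]).x
a=inv((319,173),.06);b=inv((375,204),.06);dd=b-a;print(np.pi-(np.arctan2(dd[1],dd[0])-p[2]),(a+b)/2)
a=inv((354,107),.09);b=inv((347,48),.09);dd=b-a;print("ptr q",3*(2.967-(np.arctan2(dd[1],dd[0])-p[2])))
```

```text
3.656070222533064 [ 0.56929215 -0.03760731]
ptr q 3.71449385653834
```

{"api": "jog_arm", "payload": {"deltas": [[-1,[0.0385,-0.001,0],[0,0,0]],[-1,[0.0375,-0.001,0],[0,0,0]],[-1,[0,0,-0.03],[0,0,0]],[-1,[0,0,-0.03],[0,0,0]],[-1,[0,0,-0.03],[0,0,0]],[-1,[0,0,-0.03],[0,0,0]],[-1,[0,0,-0.02],[0,0,0]],[-1,[0,0,-0.01],[0,0,0]],[-1,[0,0,0],[0,0,0]],[-1,[0,0,0],[0,0,0]]]}}

```text
clock: 6.8
ee_pos: [0.6059, -0.0389, 0.0441]
eef_rot: [-3.138, -0.0, 1.388]
force: [0.8, -0.7, 0.9]
opening: 0.0007
grasp_force: 0.0
```

{"api": "jog_arm", "payload": {"deltas": [[-1,[-0.0045,-0.006,0],[0,0,0]],[-1,[-0.002,-0.007,0],[0,0,0]],[-1,[-0.0045,-0.007,0],[0,0,0]],[-1,[-0.0035,-0.003,0],[0,0,0]],[-1,[-0.0035,-0.003,0],[0,0,0]],[-1,[-0.004,-0.002,0],[0,0,0]],[-1,[-0.004,-0.002,0],[0,0,0]],[-1,[0,0,0],[0,0,0]],[-1,[0,0,0],[0,0,0]]]}}

```text
clock: 7.55
ee_pos: [0.5837, -0.07, 0.0482]
eef_rot: [3.135, 0.0, 1.388]
force: [3.5, 0.9, 1.4]
opening: 0.0006
grasp_force: 1.5
```

{"api": "jog_arm", "payload": {"deltas": [[-1,[-0.0035,-0.001,0],[0,0,0]],[-1,[-0.003,-0.001,0],[0,0,0]],[-1,[0,0,0],[0,0,0]],[-1,[0,0,0],[0,0,0]]]}}

```text
clock: 7.88
ee_pos: [0.5777, -0.0715, 0.0476]
eef_rot: [3.135, -0.001, 1.388]
force: [5.8, 2.6, 2.2]
opening: 0.0003
grasp_force: 2.3
```

{"api": "jog_arm", "payload": {"deltas": [[-1,[-0.003,-0.001,0],[0,0,0]],[-1,[0,0,0],[0,0,0]],[-1,[0.005,0.001,0],[0,0,0]],[-1,[0.006,0,0],[0,0,0]],[-1,[0,0,0.03],[0,0,0]],[-1,[0,0,0.03],[0,0,0]],[-1,[0,0,0.03],[0,0,0]],[-1,[-0.02,-0.01,0.03],[0,0,0]],[-1,[-0.02,-0.01,0.03],[0,0,0]],[-1,[-0.02,-0.01,0],[0,0,0]],[-1,[0,0,0],[0,0,0]],[-1,[0,0,0],[0,0,0]]]}}

```text
clock: 8.88
ee_pos: [0.5218, -0.1015, 0.1953]
eef_rot: [-3.141, 0.0, 1.387]
force: [-0.5, 0.4, -0.1]
opening: 0.0004
grasp_force: 0.0
```

Run:
```python
from h import *
from workcell import manip, read_camera
import cv2
m=camera_model("wrist"); im=read_camera("wrist")
np.savez("w3.npz",**{k:np.array(v) for k,v in m.items()})
cv2.imwrite("pics/w3.png",im[:,:,::-1])
```

```text
(no output)
```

View pics/w3.png

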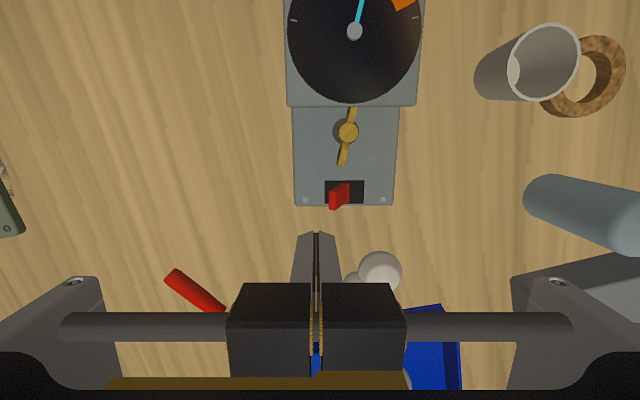

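The wing runs from hub (348,132) to its end (341,165), and the pointer goes (354,31)→(362,3). Next I'll compute q, where the lever's tip is (red, about (336,200)), and the moves for pushing it.

Run:
```python
from h import *
d=np.load("w3.npz"); m={k:(float(d[k]) if d[k].ndim==0 else d[k]) for k in ("fx","fy","cx","cy","extrinsics")}
p=[.5735,-.0184,-.178]
inv=lambda uv,z:least_squares(lambda q:(proj("w",[[q[0],q[1],z]],m)-uv).ravel(),p[:2]).x
a=inv((354,108),.06);b=inv((341,165),.06);dd=b-a;print(np.pi-(np.arctan2(dd[1],dd[0])-p[2]),np.hypot(*dd))
a=inv((354,31),.09);b=inv((362,3),.09);dd=b-a;print("ptr q",3*(2.967-(np.arctan2(dd[1],dd[0])-p[2])))
print(proj("w",world(p,[[-18,-95,72],[0,-95,30],[65,-115,30],[-65,-115,30]]),m).round(0).tolist())
for l in ((-48,-95,58),(-30,-95,58),(-5.5,-95,58)): print(world(p,l).round(4))
```

```text
4.917914611992644 0.06272622920412452
ptr q 5.041092314782243
[[332.0, 200.0], [344.0, 191.0], [394.0, 206.0], [294.0, 206.0]]
[[ 0.5094 -0.1034  0.058 ]]
[[ 0.5272 -0.1066  0.058 ]]
[[ 0.5513 -0.1109  0.058 ]]
```

The key is at about 4.95, mid white band, so now the lever.

{"api": "jog_arm", "payload": {"deltas": [[-1,[-0.013,-0.002,0],[0,0,0]],[-1,[0,0,-0.03],[0,0,0]],[-1,[0,0,-0.03],[0,0,0]],[-1,[0,0,-0.03],[0,0,0]],[-1,[0,0,-0.03],[0,0,0]],[-1,[0,0,-0.017],[0,0,0]],[-1,[0,0,0],[0,0,0]],[-1,[0,0,0],[0,0,0]]]}}

```text
clock: 9.6
ee_pos: [0.5084, -0.1021, 0.0563]
eef_rot: [-3.136, -0.001, 1.389]
force: [-0.2, -0.5, 0.3]
opening: 0.0008
grasp_force: 0.0
```

{"api": "jog_arm", "payload": {"deltas": [[-1,[0.006,-0.001,0],[0,0,0]],[-1,[0.006,-0.001,0],[0,0,0]],[-1,[0.006,-0.001,0],[0,0,0]],[-1,[0.006,-0.001,0],[0,0,0]],[-1,[0.006,-0.001,0],[0,0,0]],[-1,[0.005,-0.001,0],[0,0,0]],[-1,[0.004,-0.001,0],[0,0,0]],[-1,[0.002,0,0],[0,0,0]],[-1,[0,0,0],[0,0,0]],[-1,[0,0,0],[0,0,0]]]}}

```text
clock: 10.43
ee_pos: [0.5511, -0.1103, 0.0584]
eef_rot: [3.141, 0.0, 1.388]
force: [-0.1, 0.6, -1.0]
opening: 0.0005
grasp_force: 0.0
```

{"api": "jog_arm", "payload": {"deltas": [[-1,[0.002,-0.0004,0],[0,0,0]],[-1,[0.002,-0.0003,0],[0,0,0]],[-1,[0,0,0],[0,0,0]],[-1,[0,0,0],[0,0,0]]]}}

```text
clock: 10.77
ee_pos: [0.5543, -0.1108, 0.0581]
eef_rot: [-3.141, -0.0, 1.389]
force: [-0.7, 0.1, -0.1]
opening: 0.0007
grasp_force: 0.5
```

{"api": "jog_arm", "payload": {"deltas": [[-1,[0.002,-0.0004,0],[0,0,0]],[-1,[0,0,0],[0,0,0]],[-1,[0,0,0],[0,0,0]]]}}

```text
clock: 11.02
ee_pos: [0.5551, -0.1109, 0.058]
eef_rot: [-3.138, -0.0, 1.389]
force: [-4.5, 0.1, 1.6]
opening: 0.0002
grasp_force: 2.6
```

{"api": "jog_arm", "payload": {"deltas": [[-1,[0.002,-0.0004,0],[0,0,0]],[-1,[0.001,0,0],[0,0,0]],[-1,[0,0,0],[0,0,0]],[-1,[0,0,0],[0,0,0]]]}}

```text
clock: 11.35
ee_pos: [0.5555, -0.1109, 0.0579]
eef_rot: [-3.132, 0.0, 1.389]
force: [-11.8, 0.5, 6.4]
opening: 0.0006
grasp_force: 6.6
```

The lever is against its stop: 11.8 N with no further motion. I'll back off, lift and check.

{"api": "jog_arm", "payload": {"deltas": [[-1,[-0.012,0.002,0],[0,0,0]],[-1,[-0.015,0.002,0],[0,0,0]],[-1,[-0.01,0,0.02],[0,0,0]],[-1,[0,0,0.03],[0,0,0]],[-1,[0,0,0.03],[0,0,0]],[-1,[0,0,0.03],[0,0,0]],[-1,[0,-0.02,0.03],[0,0,0]],[-1,[0,-0.02,0],[0,0,0]],[-1,[0,0,0],[0,0,0]],[-1,[0,0,0],[0,0,0]],[-1,[0,0,0],[0,0,0]]]}}

```text
clock: 12.27
ee_pos: [0.5225, -0.1471, 0.1977]
eef_rot: [-3.141, -0.001, 1.388]
force: [-0.7, 0.2, -0.3]
opening: 0.0001
grasp_force: 0.0
```

Run:
```python
from workcell import read_camera
import cv2
a=read_camera("wrist")[:,:,::-1][0:240,240:440]
b=read_camera("side")[:,:,::-1][160:228,300:380]
cv2.imwrite("pics/c4.png",cv2.hconcat([cv2.resize(a,(400,480)),cv2.resize(b,(400,480))]))
```

```text
(no output)
```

View pics/c4.png

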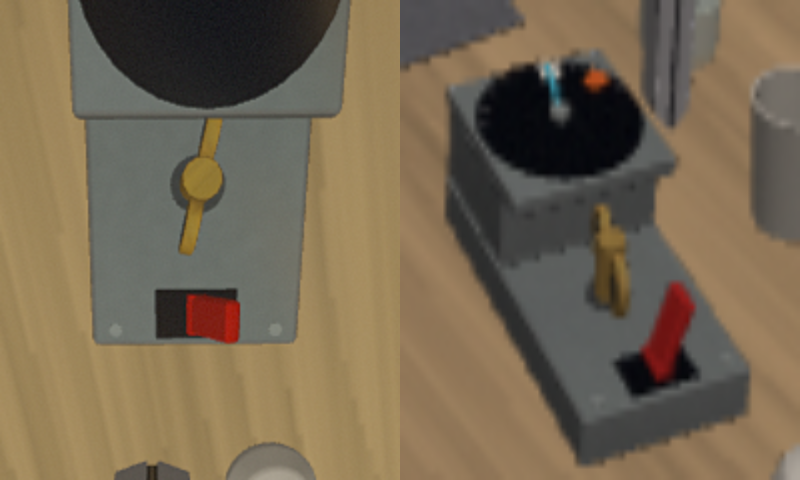

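The lever leans fully to +x, the pointer stands in the white band, and the key hasn't moved.

```bash
python3 -c "
from workcell import job_done
print(job_done())"
```

```text
the job is handed in; nothing more can be done
None
```

The job is handed in: the white glass piece was in the blue tray, so I wound the timer to about 4.95 rad, inside the white band, then pushed the start lever over to its stop; neither glass piece was touched, and no verdict came back.

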